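# Load the well plate into the incubating shaker

### The arm

A 7-joint arm with a two-finger parallel gripper is mounted at the origin on the work surface. World frame = base frame: x ahead of the robot, y to its left, z up, the work surface at z = 0. Lengths are in m, angles in rad, forces in N, time in s.
With the tool pointing down it reaches from about 0.4 to 0.85 m from the base axis. Payload 10.4 kg.
Tool frame: the origin (TCP) lies on the mounting face of the last link; the fingertips stand 182 mm ahead of it and the grasp point (between the pads) lies 164 mm ahead of it (manip.grip_point_offset is the z of the grasp point in the tool frame, in m); z points along the fingers, x is the direction in which the jaws open and shut, and the axes are right-handed (so a half turn about z gives the same grasp; the last joint's range is limited). The gripper opens to 87 mm and grips with 3 to 60 N. Pads are 19 mm wide; open, the fingers measure 117 mm over their backs; the gripper's body (75 mm by 190 mm) begins 51 mm behind the grasp point.
Start: joints at [-0.023, 0.332, -0.065, 1.46, 0.022, 1.35, -0.088], TCP at [0.625, 0, 0.405] pointing down, gripper open.
Joint ranges: [-2.6, 2.6], [-0.5, 2.12], [-1.47, 1.34], [0.16, 2.42], [-1.27, 4.41], [0.06, 2.06], [-2.6, 2.6]. Speed limits (rad/s): [2.22, 2.22, 2.79, 2.79, 3.14, 3.14, 3.14].

### API

Orientations are given as [roll, pitch, yaw] about the fixed x, y, z axes, in that order (R = Rz(yaw) Ry(pitch) Rx(roll)).
In Python, from bench import manip gives the robot as it stands.
- The arm moves only by the tool drive_tool, never from a script. Its argument "motion" is a list of rows, each a list of 7 numbers: the shift along the tool's x, y, z in m, then the turn, a rotation vector about the tool's x, y, z in degrees, then the closure, from -1 (fully open) to 1 (shut). A call has 1 to 12 rows; each row shifts and turns the pose as measured when the row begins, along the tool's axes as they then stand; what a row does not reach is not made up. A row lasts 1/8 s, in which the tool goes at most 62.5 mm and 10.7 degrees, less where a joint would pass 70% of its speed; a pose out of reach is approached as far as the arm can. A call is refused whole if a number of a shift passes 0.0625 or a number of a turn 10.7, either way. A call with a gripper value outside its range is refused whole. The fingers move at their own pace and stop on an object; "grip_force" is the grip in N (left out, the last holds). Time passes only in rows, so rows that do not move let the fingers close. It gives the time, the measured TCP pose, the force and the opening at its end, in the units of the state.
- manip.observe(): the state, without advancing time (a new reading comes with each control period).
- manip.read_camera(name): name is "scene" or "side" or "wrist"; returns (picture, depth): 400x640x3 uint8, red, green, blue; 400x640 float32, m along the optical axis (not along the pixel's ray), 0 where there is no reading.
- manip.camera_params(name): a dict with "vfov" (degrees; the focal length in pixels is half the picture's height over the tangent of half this angle, whatever the lens; pixels are square), "cx", "cy" (the principal point, pixels), "R" (3x3) and "t" (3): a world point X has camera coordinates R X + t. Camera axes: x right, y down, z forward; pixel columns grow to the right and rows downward; lengths in m; the calibration is good to about 2 mm. A picture is of the moment at which its call begins: read the wrist's pose just before it. camera_params takes no time and is no camera call; for the wrist camera it gives the pose at the moment of the call.
- manip.job_done(): hands the job in, once; it reports no verdict.
The state is a dict: "time_s": time; "joints": joint angles; "qd": joint speeds; "joint_efforts": joint torques, N m; "eef_pos": TCP position; "tcp_rot": TCP orientation; "wrist_force": force on the tool from outside, world axes, zero at the start; "moment": the same for the moment, N m; "opening": finger opening in m.
Only numpy, scipy, OpenCV 4.12 (cv2) and the standard library are available. Lean on these libraries where they do the work, as an engineer would, in place of code of your own. Each camera call takes 0.05 s, during which the arm holds its last target. There are 200 camera calls.

### The job

Load the well plate into the incubating shaker: push it along the loading deck, in under the half-open clear lid and over the orange lip until it drops and lies flat in the nest, then close the clear lid fully. Slide the plate, without lifting it off or tipping it up, and leave the bottles, the vial and the meter beside the shaker where they are.

Things in the scene. Friction and masses are not known exactly. Their poses are not given: they have to be found in the camera images.
- nest (a point): Centre of the floor of the nest, the shaker's pocket for the plate: 90.5 mm long in x, 133 mm wide in y, between side cheeks that rise 31 mm above its floor and a rear wall 28 mm high. Axes of the fixed shaker: x level from the loading deck (front, robot side) to the rear, y to the left, z up. All of the shaker's other points share these axes. The floor is 71 mm above the bench.
- lip (a point): Middle of the lip's top rear edge, 45.25 mm in front of the nest's centre, 7 mm above its floor. The orange lip is in two pieces, 38 to 66.5 mm to either side of this point: 3 mm above the deck, top 4 mm wide, a 22 degree ramp 7.5 mm long before it, a square drop to the nest floor behind it. Between them is a thumb opening 76 mm wide at deck level, reaching to the nest.
- deck (a point): Middle of the flat dark loading deck in front of the nest, 135 mm before the nest's centre, 4 mm above the nest floor. The deck runs from 90 mm before to 90 mm behind this point and is open in front. Aluminium guides 8 mm tall stand 75.5 mm to each side; from 45 mm behind this point (+x) they converge to 66 mm each side at the nest's side cheeks, 80 mm behind it.
- plate_center (a point): Centre (half-way up) of the loose lidded 24-well plate, 0.08 to 0.17 kg: flat white block with blue wells, clear cover fixed on; 85.5 mm along its x, 127.8 mm along its y, 20 mm tall. It starts on the deck between the guides, 139 to 165 mm before the nest's centre, its x within 0.10 rad of the shaker's. Seated, this point is 10 mm above nest, with about 2.5 mm of play each way.
- lid (a joint): Opening angle of the shaker's clear lid, rad: 0 is fully closed, 0.75 is as far as its stay lets it open. Hinged at the rear along y; a stiff friction hinge holds it where it is left (1 to 4 N down on its front rail closes it). It starts half open, 0.62 to 0.72, the underside of its front rail 94 to 105 mm above the deck, over the lip, so an upright gripper at the lip would hit it.
- lid_hinge (a point): Middle of the lid's hinge axis (along y), on the fixed shaker: 72 mm behind the nest's centre and 34 mm above the nest's floor. A control hump begins 11 mm behind it and stands 23 mm higher than the axis.
- lid_rail (a point): Middle of the top of the black rail along the lid's front edge: 131 mm from the hinge axis, 2.5 mm above the lid's mid-plane. Rail 156 mm long (y), 10 mm wide, 17.5 mm tall; it hangs down 15 mm below the mid-plane. The clear panel behind it is 5 mm thick. x points along the lid to the hinge, z out of its upper face. With the lid closed it lies 36.5 mm above the nest floor.
- amber_bottle: Bystander: amber glass jar, 68 mm across, 140 mm tall; origin at the centre of its underside.
- wash_bottle: Bystander: white wash bottle with blue cap, 66 mm across, 170 mm tall; origin at the centre of its underside.
- vial: Bystander: glass vial with white cap, 40 mm across, 65 mm tall; origin at the centre of its underside.
- meter: Bystander: hand-held density meter lying flat, about 165 mm by 80 mm by 33 mm tall, long along its x; origin at the centre of its underside.
There are look-alikes about, which are no part of the job. Leave any brown look-alike of the part that bears plate_center alone.

How it is judged:
By the outcome, as a careful person would: the job done as asked, in the order asked, and still so for the second after the job is handed in, with the robot touching nothing.
It also fails if it takes over 56 s, if anything falls off the work surface, if the arm or the gripper's body presses on something with over 40 N, if the wrist force passes 120 N, or if a joint passes its speed limit or range.

## Working session

There is one attempt and no reset: what is moved stays moved. The work goes in short steps, Python scripts to look and compute and a tool call to move; the robot and the scene stay as the last step left them, time stands still between calls to the robot, and variables do not carry over. Pictures are saved under pics/ and viewed, about 8 in all and at most 12, crops included, and the job is handed in when it is done.

Besides the shell and the picture viewer there is one more tool, called after "Emit:" as a command line: name --pt "numbers of a row" for each row, then --argument value for the rest. drive_tool: Moves the arm, as the interface text tells. Its arguments: {"type":"object","properties":{"motion":{"type":"array"},"grip_force":{"type":"number"}},"required":["motion"]}

```bash
mkdir -p pics; cat > h.py <<'E'
import numpy as np, cv2
from bench import manip
def snap(n,f):
    p=manip.camera_params(n); im,d=manip.read_camera(n)
    cv2.imwrite(f'pics/{f}.png',im[:,:,::-1]); np.savez(f'pics/{f}.npz',im=im,d=d,R=p['R'],t=p['t'],f=200/np.tan(np.radians(p['vfov'])/2),cx=p['cx'],cy=p['cy'])
def ld(f): return np.load(f'pics/{f}.npz')
def world(z,u,v,d=None,r=1):
    if d is None:
        w=z['d'][v-r:v+r+1,u-r:u+r+1]; w=w[w>0]; d=np.median(w) if w.size else np.nan
    c=np.array([(u-z['cx'])/z['f']*d,(v-z['cy'])/z['f']*d,d]); return z['R'].T@(c-z['t'])
def proj(z,X):
    c=z['R']@np.array(X)+z['t']; return z['f']*c[0]/c[2]+z['cx'],z['f']*c[1]/c[2]+z['cy']
def cloud(z):
    v,u=np.mgrid[0:400,0:640]; d=z['d']; c=np.stack([(u-z['cx'])/z['f']*d,(v-z['cy'])/z['f']*d,d],-1)
    W=(c-z['t'])@z['R']; W[d<=0]=np.nan; return W
E
python3 - <<'E'
from h import *
np.set_printoptions(precision=4,suppress=True)
s=manip.observe(); print(s)
for n in ['scene','side','wrist']:
    snap(n,n+'0'); z=ld(n+'0'); print(n,z['f'],z['cx'],z['cy'],-z['R'].T@z['t'], z['R'])
a=[cv2.imread(f'pics/{n}0.png') for n in ['scene','side']]
cv2.imwrite('pics/a.png',np.vstack(a)[:, :])
E
python3 -c "
import cv2;i=cv2.imread('pics/a.png');print(i.shape)"
```

```text
{'time_s': 0.0, 'joints': array([-0.0226,  0.3328, -0.0647,  1.461 ,  0.0216,  1.3499, -0.0885]), 'qd': array([-0.    ,  0.001 , -0.0013,  0.0012, -0.0005, -0.0009, -0.0008]), 'joint_efforts': array([ -0.0001, -62.3246,   0.0244, -38.9891,  -0.0614,   0.0398,
         0.0002]), 'eef_pos': array([ 0.6249, -0.    ,  0.404 ]), 'tcp_rot': array([3.1415, 0.0014, 0.    ]), 'wrist_force': array([-0.9684, -0.8926, -0.0241]), 'moment': array([ 0.0421, -0.0316, -0.0339]), 'opening': 0.08699443690451228}
scene 456.79377637198684 316.81426489410524 194.8859185425048 [1.091  0.0908 0.9171] [[-0.2029  0.9791  0.0122]
 [ 0.8112  0.1751 -0.5579]
 [-0.5484 -0.1034 -0.8298]]
side 472.9286532649299 321.548336797104 197.66007074874025 [0.3247 0.8786 0.867 ] [[-0.9717 -0.2359 -0.0127]
 [-0.1425  0.6281 -0.765 ]
 [ 0.1884 -0.7415 -0.644 ]]
wrist 292.7069808881958 325.9133399569301 198.813187022082 [0.6247 0.0719 0.3828] [[ 1.     -0.0009 -0.001 ]
 [-0.0006 -0.9649  0.2625]
 [-0.0012 -0.2625 -0.9649]]
(800, 640, 3)
```

View pics/scene0.png

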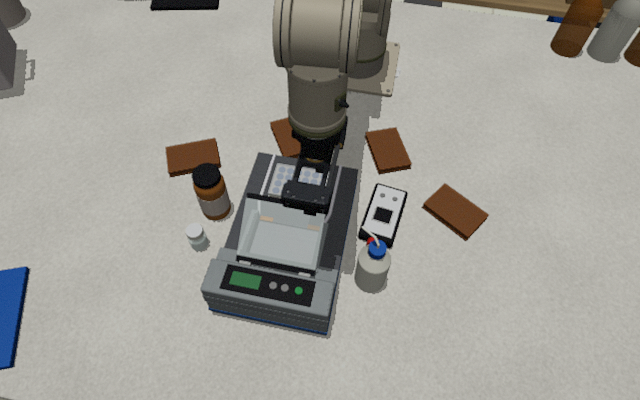

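View pics/side0.png

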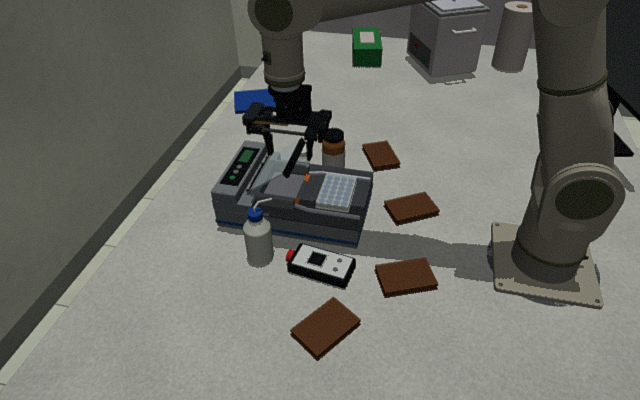

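The scene shows the shaker in front of the arm, with its panel at about (270,285). The white plate with blue wells is on the deck at scene (297,180) and side (337,190). The brown blocks on the bench, such as scene (193,157), (388,150) and (455,212), are the look-alikes. Next is an enlarged crop of the side view and the wrist view.

```bash
python3 - <<'E'
from h import *
a=cv2.imread('pics/side0.png')[130:250,205:385]; cv2.imwrite('pics/sidec.png',cv2.resize(a,None,fx=4.4,fy=4.4,interpolation=cv2.INTER_CUBIC))
E
```

```text
(no output)
```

View pics/sidec.png

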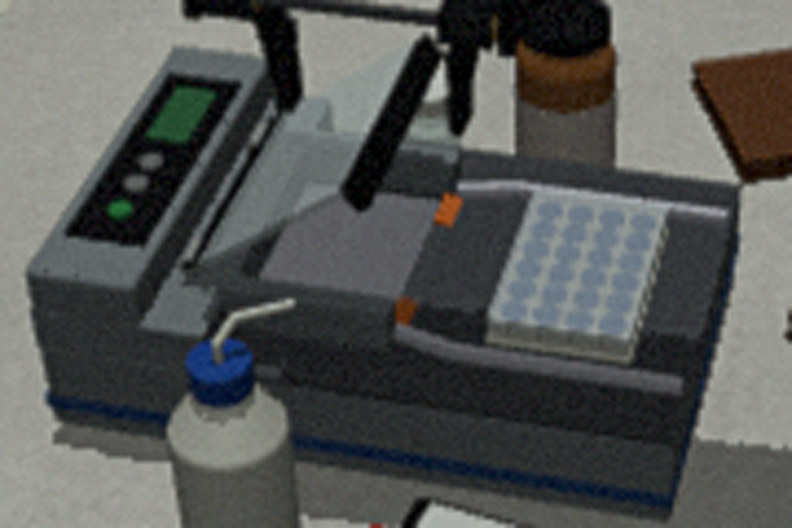

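View pics/wrist0.png

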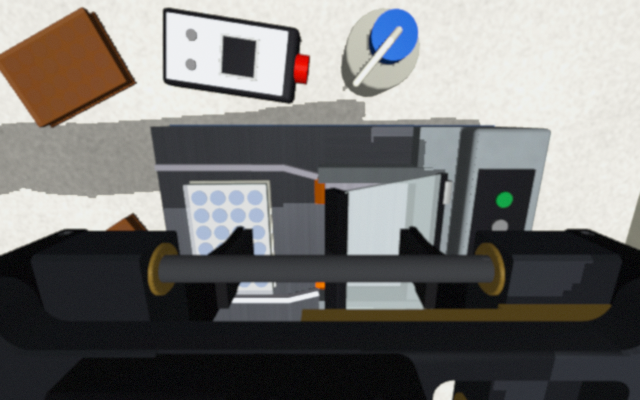

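The crop confirms the target: a white plate with blue wells, with crop corners at about (533,192), (668,205), (635,345) and (488,325). The lip pieces are at (448,210) and (405,312). In the wrist view the left guide runs along row 167 and the plate's left corners are (187,184) and (270,182).

```bash
cat >> h.py <<'E'
def rayz(z,u,v,h):
    a=world(z,u,v,1.0); o=-z['R'].T@z['t']; r=a-o; return o+r*(h-o[2])/r[2]
E
python3 - <<'E'
from h import *
np.set_printoptions(precision=4,suppress=True)
for n in ['scene','side','wrist']:
    z=ld(n+'0'); hsv=cv2.cvtColor(z['im'],cv2.COLOR_RGB2HSV); W=cloud(z)
    m=(hsv[...,0]>5)&(hsv[...,0]<20)&(hsv[...,1]>180)&(hsv[...,2]>150)&(W[...,2]<.1)&(W[...,2]>.06)
    k,l,st,c=cv2.connectedComponentsWithStats(m.astype(np.uint8))
    for i in range(1,k):
        if st[i,4]>8: P=W[l==i]; print(n,'orange',st[i],np.nanmedian(P,0),np.nanmin(P,0),np.nanmax(P,0))
    # plate-top points & deck points
    m=(W[...,2]>.088)&(W[...,2]<.102)&(hsv[...,2]>120)&(hsv[...,0]<140)&(W[...,0]>.35)&(W[...,0]<.62)&(abs(W[...,1])<.25)
    k,l,st,c=cv2.connectedComponentsWithStats(m.astype(np.uint8))
    i=1+np.argmax(st[1:,4]); P=W[l==i]; r=cv2.minAreaRect((P[:,:2]*1000).astype(np.float32)); print(n,'top',st[i],np.median(P,0),r, cv2.boxPoints(r).tolist())
z=ld('side0')
for x,y in [(533,192),(668,205),(635,345),(488,325)]: print('side corner',rayz(z,205+x/4.4,130+y/4.4,.095))
w=ld('wrist0')
for u,v,h in [(187,184,.095),(270,182,.095),(160,167,.083),(280,167,.083),(235,300,.083),(290,300,.083)]: print('w',u,v,rayz(w,u,v,h))
for u,v in [(336,200),(336,225),(328,200),(345,200)]: print('rail',world(w,u,v))
for u,v in [(200,140),(500,140),(290,200),(430,140),(480,150)]: print('w d',u,v,world(w,u,v))
for x,y in [(362,205),(430,45),(345,190),(420,40)]: print('side rail',world(z,int(205+x/4.4),int(130+y/4.4)))
E
```

```text
scene top [268 163  27  33 500] [ 0.5169 -0.1012  0.0955] ((520.9230346679688, -97.93372344970703), (42.82134246826172, 87.16918182373047), 88.43065643310547) [[476.7684326171875, -118.1427230834961], [563.9049072265625, -120.5300064086914], [565.07763671875, -77.72472381591797], [477.941162109375, -75.33744049072266]]
side orange [304 175   5   5  16] [ 0.6168 -0.1074  0.0763] [ 0.6133 -0.1212  0.0702] [ 0.621  -0.0966  0.0786]
side top [316 173  41  34 981] [ 0.5209 -0.052   0.0946] ((521.4258422851562, -55.600746154785156), (83.03368377685547, 129.76756286621094), 0.3985144793987274) [[479.4587097167969, 8.992700576782227], [480.3612976074219, -120.77172088623047], [563.3929443359375, -120.1941909790039], [562.4903564453125, 9.570228576660156]]
wrist orange [316 181   8  23 158] [ 0.617 -0.005  0.076] [ 0.6135 -0.016   0.0733] [0.6212 0.0082 0.0786]
wrist orange [316 282   8   7  52] [ 0.6172 -0.1168  0.076 ] [ 0.6124 -0.1211  0.0738] [ 0.6208 -0.1122  0.0777]
wrist top [ 183  183   88   72 4989] [ 0.5183 -0.022   0.0937] ((521.099853515625, -30.095439910888672), (85.0076751708984
[... 286 characters left out ...]
 corner [0.474  0.0145 0.095 ]
side corner [0.5586 0.0161 0.095 ]
w 187 184 [0.4846 0.0091 0.095 ]
w 270 182 [0.5682 0.0111 0.095 ]
w 160 167 [0.4532 0.0244 0.083 ]
w 280 167 [0.577  0.0243 0.083 ]
w 235 300 [ 0.5176 -0.1326  0.083 ]
w 290 300 [ 0.5821 -0.1326  0.083 ]
rail [0.6315 0.0173 0.1853]
rail [ 0.6317 -0.0013  0.1854]
rail [0.626  0.0153 0.1783]
rail [0.6379 0.0167 0.1834]
w d 200 140 [0.4937 0.0511 0.0739]
w d 500 140 [0.7739 0.0545 0.127 ]
w d 290 200 [ 0.585  -0.0135  0.0741]
w d 430 140 [0.7239 0.0526 0.098 ]
w d 480 150 [0.7579 0.046  0.127 ]
side rail [0.627  0.0225 0.1758]
side rail [ 0.6297 -0.1239  0.1847]
side rail [0.6366 0.0223 0.1831]
side rail [ 0.6353 -0.1248  0.1865]
```

Emit:
drive_tool --pt "-0.035 0.011 0 0 0 0 0.31" --pt "-0.035 0.011 0 0 0 0 0.31" --pt "-0.035 0.011 0 0 0 0 0.31" --pt "-0.035 0.011 0 0 0 0 0.31" --pt "-0.035 0.011 0 0 0 0 0.31" --pt "0 0 0 0 0 10 0.31" --pt "0 0 0 0 0 10 0.31" --pt "0 0 0 0 0 10 0.31" --pt "0 0 0 0 0 10 0.31" --pt "0 0 0 0 0 10 0.31" --pt "0 0 0 0 0 10 0.31" --pt "0 0 0 0 0 10 0.31"

```text
time_s: 1.65
eef_pos: [0.4427, -0.0568, 0.4015]
tcp_rot: [3.136, 0.002, -1.261]
wrist_force: [-0.0, 0.0, 0.4]
opening: 0.0302
```

Emit:
drive_tool --pt "0 0 0 0 0 10 0.31" --pt "0 0 0 0 0 10 0.31" --pt "0 0 0 0 0 0 0.31"

```text
time_s: 2.02
eef_pos: [0.4423, -0.0569, 0.401]
tcp_rot: [3.135, -0.0, -1.621]
wrist_force: [0.4, -0.5, 1.2]
opening: 0.0302
```

```bash
python3 - <<'E'
from h import *
snap('wrist','wrist1')
a=cv2.imread('pics/wrist1.png'); cv2.imwrite('pics/w1.png',cv2.resize(a,None,fx=1.25,fy=1.25))
E
```

```text
(no output)
```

View pics/w1.png

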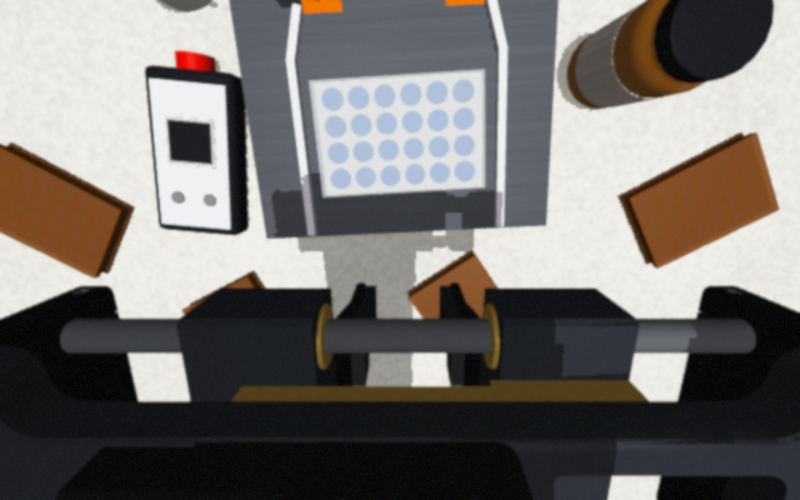

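The view shows the plate squarely between the guides, with corners at (310,80), (485,70), (488,188) and (322,197). The orange lip inner ends are at (342,10) and (447,3).

```bash
python3 - <<'E'
from h import *
np.set_printoptions(precision=4,suppress=True)
z=ld('wrist1')
for n,l,h in [('plate',[(310,80),(485,70),(488,188),(322,197)],.095),('guideL',[(291,60),(310,234)],.083),('guideR',[(505,50),(502,226)],.083),('lip inner',[(342,10),(447,3)],.078),('deck front edge',[(268,237),(546,223)],.075)]:
    P=np.array([rayz(z,u/1.25,v/1.25,h) for u,v in l]); print(n,P[:,:2].tolist(),P.mean(0))
    
print(manip.observe()['joints'])
E
```

```text
plate [[0.5628877534042692, 0.006889988431825034], [0.563055133645282, -0.11799917471871299], [0.47965986670273875, -0.12080480597072568], [0.47928253624260675, 0.007814054225247488]] [ 0.5212 -0.056   0.095 ]
guideL [[0.5791352690372661, 0.02201825969681756], [0.44774562786543226, 0.024145295682738196]] [0.5134 0.0231 0.083 ]
guideR [[0.5777624275090167, -0.13493993608940233], [0.44641301634585817, -0.13516934778256784]] [ 0.5121 -0.1351  0.083 ]
lip inner [[0.6110036213883657, -0.01791038230114022], [0.6115617839225709, -0.09385909436601156]] [ 0.6113 -0.0559  0.078 ]
deck front edge [[0.445174807247503, 0.06264805688640604], [0.4452971574757344, -0.17435971240093368]] [ 0.4452 -0.0559  0.075 ]
[ 0.1116 -0.0541 -0.0831  1.9051 -0.0047  1.297  -1.5884]
```

Emit:
drive_tool --pt "0 -0.004 0.02 0 0 -2.9 0.31" --pt "0 0 0.033 0 0 0 0.31" --pt "0 0 0.033 0 0 0 0.31" --pt "0 0 0.033 0 0 0 0.31" --pt "0 0 0.01 0 0 0 0.31" --pt "0 0 0 0 0 0 0.31"

```text
time_s: 2.82
eef_pos: [0.4461, -0.057, 0.2697]
tcp_rot: [3.137, 0.0, -1.542]
wrist_force: [-0.2, 0.1, 0.6]
opening: 0.0299
```

Emit:
drive_tool --pt "0 0 0.006 0 0 1.5 0.31" --pt "0 0 0 0 0 0 0.31" --pt "0 -0.012 0 0 0 0 0.31" --pt "0 -0.012 0 0 0 0 0.31" --pt "0 -0.012 0 0 0 0 0.31" --pt "0 -0.012 0 0 0 0 0.31"

```text
time_s: 3.58
eef_pos: [0.4986, -0.0569, 0.2666]
tcp_rot: [-3.141, -0.0, -1.568]
wrist_force: [-0.8, -0.5, 0.3]
opening: 0.0304
```

Emit:
drive_tool --pt "0 0.0235 0.003 10 0 0 0.31" --pt "0 0.0235 0.004 10 0 0 0.31" --pt "0 0 0 0 0 0 0.31"

```text
time_s: 3.95
eef_pos: [0.4542, -0.0568, 0.2539]
tcp_rot: [-2.786, 0.0, -1.568]
wrist_force: [-0.7, 0.4, 0.3]
opening: 0.0301
```

Emit:
drive_tool --pt "0 0.0235 0.0045 10 0 0 0.31" --pt "0 0.024 0.0055 10 0 0 0.31" --pt "0 0 0 0 0 0 0.31"

```text
time_s: 4.32
eef_pos: [0.4293, -0.0503, 0.2346]
tcp_rot: [-2.522, 0.029, -1.542]
wrist_force: [0.4, -0.4, 0.3]
opening: 0.0298
```

```bash
cat >> h.py <<'E'
def tip():
    from scipy.spatial.transform import Rotation as Ro
    s=manip.observe(); R=Ro.from_euler('xyz',s['tcp_rot']).as_matrix(); p=np.array(s['eef_pos'])
    return s['time_s'],p,R,p+R@[0,-.0095,.182],p+R@[0,.0095,.182],s['wrist_force']
E
python3 - <<'E'
from h import *
np.set_printoptions(precision=4,suppress=True)
t,p,R,a,b,f=tip(); print(t,p,'front',a,'low',b,f,manip.observe()['joints'])
snap('side','side2'); a=cv2.imread('pics/side2.png')[100:250,215:395]; cv2.imwrite('pics/side2c.png',cv2.resize(a,None,fx=4,fy=4,interpolation=cv2.INTER_CUBIC))
E
```

```text
4.325 [ 0.4293 -0.0503  0.2346] front [ 0.5426 -0.0429  0.092 ] low [ 0.5271 -0.043   0.081 ] [ 0.4054 -0.4285  0.2918] [ 0.2888 -0.0466 -0.2485  2.3654 -0.3482  0.2161 -1.1974]
```

View pics/side2c.png

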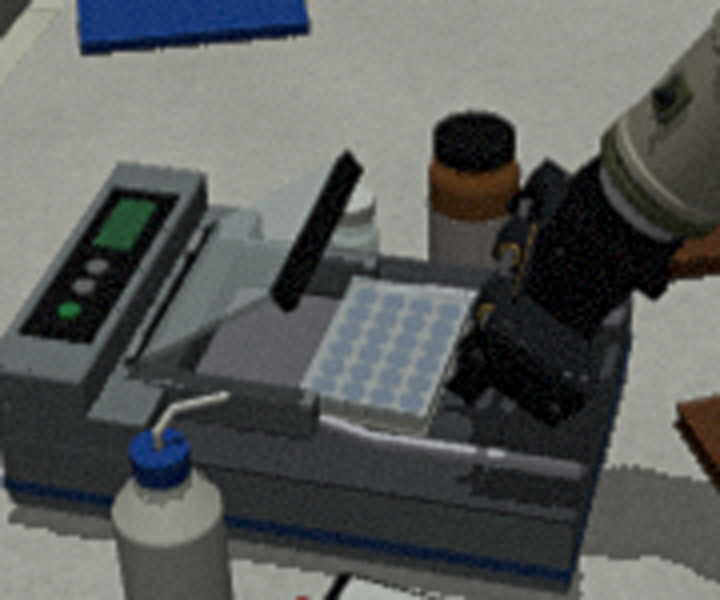

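The plate front is at the lip, and the tilt brought the wrist near its joint range, so the tip drifted 13 mm in y. I'll write a small planner, back off slightly and re-centre.

```bash
cat >> h.py <<'E'
def plan(C,th,n=1,corner=(0,-.0095,.182)):
    from scipy.spatial.transform import Rotation as Ro
    t,p,R,a,b,f=tip(); th=np.radians(th)
    G=np.array([[0,-np.cos(th),np.sin(th)],[-1,0,0],[0,-np.sin(th),-np.cos(th)]])
    cur=p+R@np.array(corner); rv=Ro.from_matrix(R.T@G).as_rotvec()
    print('t',t,'corner',cur.round(4),'low',b.round(4),'th',np.degrees(np.arctan2(R[0,2],-R[2,2])).round(1),'F',np.round(f,1))
    Rk=R; pk=p
    for k in range(1,n+1):
        Rn=R@Ro.from_rotvec(rv*k/n).as_matrix(); Cn=cur+(np.array(C)-cur)*k/n; pn=Cn-Rn@np.array(corner)
        print((Rk.T@(pn-pk)).round(4).tolist(),np.degrees(rv/n).round(2).tolist()); Rk,pk=Rn,pn
E
python3 -c "
from h import *
plan([.536,-.056,.092],34,2)"
```

```text
t 4.375 corner [ 0.5433 -0.0429  0.0926] low [ 0.5278 -0.0431  0.0816] th 35.5 F [ 0.1 -0.2  0.9]
[0.0028, 0.0008, -0.0022] [-0.74, 1.14, 0.22]
[0.0028, 0.0008, -0.002] [-0.74, 1.14, 0.22]
```

Emit:
drive_tool --pt "0.0028 0.001 -0.002 -0.8 1.1 0.2 0.31" --pt "0.0028 0.001 -0.002 -0.8 1.1 0.2 0.31" --pt "0 0 0 0 0 0 0.31"

```text
time_s: 4.75
eef_pos: [0.4312, -0.0562, 0.2405]
tcp_rot: [-2.557, -0.001, -1.57]
wrist_force: [0.7, -0.5, 0.5]
opening: 0.03
```

```bash
python3 -c "
from h import *
plan([.552,-.056,.090],34,2)
print(manip.observe()['joints'].round(3))"
```

```text
t 4.75 corner [ 0.5397 -0.0563  0.0941] low [ 0.5238 -0.0564  0.0836] th 33.5 F [ 0.7 -0.5  0.5]
[-0.0001, -0.0033, 0.0051] [0.24, -0.02, 0.04]
[-0.0001, -0.0032, 0.0052] [0.24, -0.02, 0.04]
[ 0.328 -0.05  -0.289  2.342 -0.126  0.264 -1.423]
```

Emit:
drive_tool --pt "0 -0.0033 0.0055 0.2 0 0 0.31" --pt "0 -0.0033 0.0055 0.2 0 0 0.31" --pt "0 -0.0066 0.0045 0 0 0 0.31" --pt "0 -0.0066 0.0045 0 0 0 0.31" --pt "0 -0.0066 0.0045 0 0 0 0.31"

```text
time_s: 5.38
eef_pos: [0.4706, -0.0558, 0.2348]
tcp_rot: [-2.551, -0.001, -1.569]
wrist_force: [-0.8, -0.8, -0.2]
opening: 0.0301
```

```bash
python3 -c "
from h import *
plan([.600,-.056,.089],40,4)
print(manip.observe()['joints'].round(3))"
```

```text
t 5.375 corner [ 0.5798 -0.0558  0.089 ] low [ 0.564  -0.0558  0.0784] th 33.8 F [-0.8 -0.8 -0.2]
[0.0, 0.0007, 0.0031] [1.54, 0.01, 0.03]
[0.0, 0.0008, 0.0032] [1.54, 0.01, 0.03]
[0.0, 0.0009, 0.0033] [1.54, 0.01, 0.03]
[0.0, 0.0009, 0.0035] [1.54, 0.01, 0.03]
[ 0.322  0.051 -0.297  2.262 -0.009  0.241 -1.531]
```

Emit:
drive_tool --pt "0 -0.001 0.0031 1.1 0 0 0.31" --pt "0 -0.001 0.0032 1.1 0 0 0.31" --pt "0 -0.001 0.0033 1.1 0 0 0.31" --pt "0 -0.001 0.0035 1.1 0 0 0.31" --pt "0 0 0 0 0 0 0.31"

```text
time_s: 6.0
eef_pos: [0.4823, -0.0558, 0.2257]
tcp_rot: [-2.469, -0.001, -1.569]
wrist_force: [-0.4, -1.1, 0.2]
opening: 0.0301
```

```bash
python3 - <<'E'
from h import *
plan([.615,-.056,.089],38,3)
print(manip.observe()['joints'].round(3))
snap('side','side3'); a=cv2.imread('pics/side3.png')[100:250,215:395]; cv2.imwrite('pics/side3c.png',cv2.resize(a,None,fx=4,fy=4,interpolation=cv2.INTER_CUBIC))
E
```

```text
t 6.0 corner [ 0.6031 -0.0557  0.0892] low [ 0.5883 -0.0557  0.0774] th 38.5 F [-0.4 -1.1  0.2]
[0.0001, -0.0036, 0.0025] [-0.18, 0.01, 0.03]
[0.0001, -0.0036, 0.0025] [-0.18, 0.01, 0.03]
[0.0001, -0.0036, 0.0025] [-0.18, 0.01, 0.03]
[ 0.305  0.086 -0.283  2.273  0.032  0.114 -1.568]
```

View pics/side3c.png

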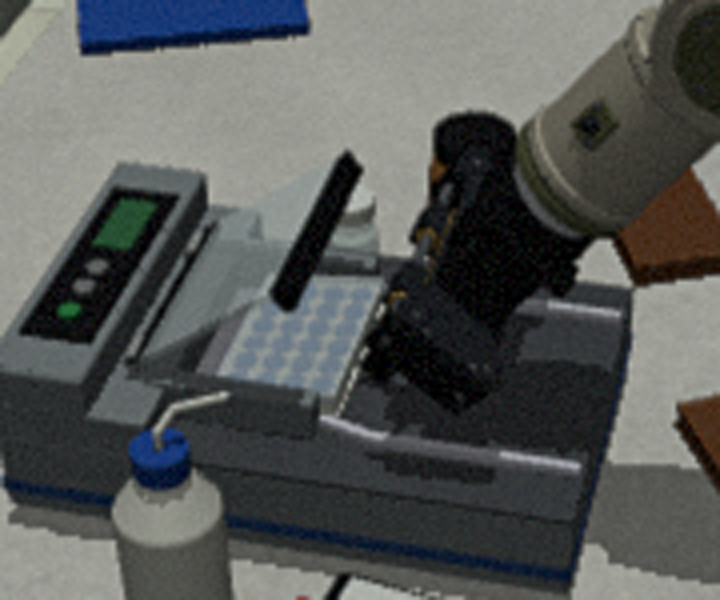

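Emit:
drive_tool --pt "0 -0.0036 0.0026 -0.2 0 0 0.31" --pt "0 -0.0036 0.0026 -0.2 0 0 0.31" --pt "0 -0.003 0.0022 0 0 0 0.31" --pt "0 -0.003 0.0022 0 0 0 0.31" --pt "0 0 0 0 0 0 0.31"

```text
time_s: 6.68
eef_pos: [0.5, -0.0558, 0.2268]
tcp_rot: [-2.477, -0.001, -1.569]
wrist_force: [-0.0, -0.7, 0.8]
opening: 0.0301
```

```bash
python3 - <<'E'
from h import *
plan([.625,-.056,.0885],38,2)
z=ld('side3'); 
snap('side','side4')
for n in ['side3','side4']:
    W=cloud(ld(n)); h=cv2.cvtColor(ld(n)['im'],cv2.COLOR_RGB2HSV)
    # plate top heights by x bin, away from the gripper
    m=(h[...,2]>110)&(W[...,1]<0.0)&(W[...,1]>-.1)&(W[...,2]>.083)&(W[...,2]<.108)&(W[...,0]>.57)&(W[...,0]<.74)
    for a in np.arange(.58,.74,.02):
        q=m&(W[...,0]>=a)&(W[...,0]<a+.02); print(n,round(a,2),q.sum(),np.round(np.nanmedian(W[q][:,2]),4) if q.sum() else '')
E
```

```text
t 6.675 corner [ 0.6198 -0.0557  0.0895] low [ 0.6049 -0.0557  0.0778] th 38.1 F [-0.  -0.7  0.8]
[0.0001, -0.0019, 0.002] [-0.05, 0.02, 0.06]
[0.0001, -0.0019, 0.002] [-0.05, 0.02, 0.06]
side3 0.58 0 
side3 0.6 128 0.0987
side3 0.62 170 0.097
side3 0.64 160 0.0948
side3 0.66 128 0.0929
side3 0.68 60 0.0911
side3 0.7 0 
side3 0.72 0 
side3 0.74 0 
side4 0.58 0 
side4 0.6 0 
side4 0.62 158 0.0972
side4 0.64 161 0.0955
side4 0.66 133 0.0935
side4 0.68 115 0.0923
side4 0.7 20 0.0907
side4 0.72 0 
side4 0.74 0
```

Emit:
drive_tool --pt "0 -0.002 0.002 0 0 0 0.31" --pt "0 -0.0018 0.0015 0 0 0 0.31" --pt "0 0 0 0 0 0 0.31"

```text
time_s: 7.1
eef_pos: [0.5052, -0.0558, 0.2263]
tcp_rot: [-2.477, -0.001, -1.569]
wrist_force: [-0.2, 0.0, 0.7]
opening: 0.0297
```

```bash
cat >> h.py <<'E'
def tops(n):
    W=cloud(ld(n)); h=cv2.cvtColor(ld(n)['im'],cv2.COLOR_RGB2HSV)
    m=(h[...,2]>110)&(W[...,1]<0.0)&(W[...,1]>-.1)&(W[...,2]>.083)&(W[...,2]<.108)&(W[...,0]>.57)&(W[...,0]<.74)
    for a in np.arange(.60,.72,.02):
        q=m&(W[...,0]>=a)&(W[...,0]<a+.02)
        if q.sum(): print(n,round(a,2),q.sum(),np.round(np.nanmedian(W[q][:,2]),4))
    print('x range',np.percentile(W[m][:,0],[1,99]).round(4))
E
python3 - <<'E'
from h import *
plan([.628,-.056,.0885],38,2); snap('side','side5'); tops('side5')
E
```

```text
t 7.1 corner [ 0.6249 -0.0557  0.0889] low [ 0.61   -0.0558  0.0772] th 38.1 F [-0.2  0.   0.7]
[0.0001, -0.0012, 0.0011] [-0.04, 0.01, 0.05]
[0.0001, -0.0012, 0.0011] [-0.04, 0.01, 0.05]
side5 0.62 112 0.0911
side5 0.64 169 0.0908
side5 0.66 134 0.0907
side5 0.68 122 0.0905
side5 0.7 42 0.0909
x range [0.6277 0.7078]
```

The plate top is flat at 0.091 along its whole length (floor 0.071 plus 20 mm), so it is seated. Now I'll retreat, rise and straighten the tool.

Emit:
drive_tool --pt "0 0.016 -0.012 0 0 0 0.31" --pt "0 0.0236 -0.0185 0 0 0 0.31" --pt "0 0.0236 -0.0185 0 0 0 0.31" --pt "0 -0.0185 -0.0236 0 0 0 1" --pt "0 -0.0246 -0.0315 0 0 0 1" --pt "0 -0.0246 -0.0315 0 0 0 1" --pt "0 -0.0246 -0.0315 0 0 0 1" --pt "0 0 0 -9 0 0 1" --pt "0 0 0 -9 0 0 1" --pt "0 0 0 -9 0 0 1" --pt "0 0 0 -9 0 0 1" --pt "0 0 0 0 0 0 1"

```text
time_s: 8.65
eef_pos: [0.421, -0.0555, 0.382]
tcp_rot: [-3.119, -0.005, -1.57]
wrist_force: [0.8, -0.1, -0.4]
opening: 0.0007
```

```bash
python3 - <<'E'
from h import *
np.set_printoptions(precision=4,suppress=True)
plan([.628,-.056,.215],0,6,(0,0,.182)); snap('side','side6'); tops('side6')
snap('wrist','wrist6')
for n in ['side6','wrist6','side0']:
    W=cloud(ld(n)); h=ld(n)['im'].max(-1)
    m=(h<60)&(W[...,0]>.61)&(W[...,0]<.65)&(W[...,1]<.0)&(W[...,1]>-.11)&(W[...,2]>.15)&(W[...,2]<.2)
    P=W[m]; print(n,len(P),P.min(0) if len(P) else '',P.max(0) if len(P) else '', P[P[:,2]>P[:,2].max()-.004].mean(0) if len(P) else '')
E
```

```text
t 8.65 corner [ 0.4252 -0.0564  0.2   ] low [ 0.4157 -0.0564  0.1998] th 1.3 F [ 0.8 -0.1 -0.4]
[0.0001, -0.0346, -0.0017] [-0.22, -0.05, 0.01]
[0.0001, -0.0345, -0.0018] [-0.22, -0.05, 0.01]
[0.0001, -0.0345, -0.002] [-0.22, -0.05, 0.01]
[0.0001, -0.0345, -0.0021] [-0.22, -0.05, 0.01]
[0.0001, -0.0345, -0.0022] [-0.22, -0.05, 0.01]
[0.0001, -0.0345, -0.0024] [-0.22, -0.05, 0.01]
side6 0.62 116 0.0907
side6 0.64 167 0.0907
side6 0.66 134 0.0908
side6 0.68 122 0.0907
side6 0.7 44 0.0903
x range [0.6271 0.7083]
side6 196 [ 0.6223 -0.1099  0.1733] [ 0.6386 -0.0015  0.1902] [ 0.6324 -0.048   0.1877]
wrist6 0   
side0 197 [ 0.6223 -0.1099  0.1727] [ 0.6383 -0.0001  0.1892] [ 0.6329 -0.0556  0.1871]
```

Emit:
drive_tool --pt "0 -0.02 -0.025 -1.3 0 0 1" --pt "0 -0.0345 0 0 0 0 1" --pt "0 -0.0345 0 0 0 0 1" --pt "0 -0.0345 0 0 0 0 1" --pt "0 -0.0345 0 0 0 0 1" --pt "0 -0.035 0 0 0 0 1" --pt "0 0 0 0 0 0 1"

```text
time_s: 9.62
eef_pos: [0.6163, -0.055, 0.4118]
tcp_rot: [-3.114, -0.006, -1.571]
wrist_force: [-1.3, 0.2, -0.1]
opening: 0.0004
```

```bash
python3 - <<'E'
from h import *
plan([.628,-.056,.19],0,3,(0,0,.182))
E
```

```text
t 9.625 corner [ 0.6213 -0.0562  0.2299] low [ 0.6118 -0.0562  0.2296] th 1.6 F [-1.3  0.2 -0.1]
[0.0002, -0.0035, 0.0134] [-0.53, -0.12, -0.0]
[0.0003, -0.0037, 0.0133] [-0.53, -0.12, -0.0]
[0.0003, -0.0038, 0.0133] [-0.53, -0.12, -0.0]
```

Emit:
drive_tool --pt "0 -0.0035 0.0133 -0.5 0 0 1" --pt "0 -0.0035 0.0133 -0.5 0 0 1" --pt "0 -0.0035 0.0133 -0.5 0 0 1" --pt "0 0.003 0.008 0 0 0 1" --pt "0 0.004 0.008 0 0 0 1" --pt "0 0.004 0.008 0 0 0 1" --pt "0 0.003 0.008 0 0 0 1"

```text
time_s: 10.5
eef_pos: [0.6109, -0.0554, 0.3364]
tcp_rot: [-3.139, -0.007, -1.571]
wrist_force: [-0.4, 1.2, 2.5]
opening: 0.0003
```

```bash
python3 - <<'E'
from h import *
plan([.612,-.056,.118],0,5,(0,0,.182))
E
```

```text
t 10.5 corner [ 0.6114 -0.0567  0.1544] low [ 0.6019 -0.0567  0.1543] th 0.2 F [-0.4  1.2  2.5]
[0.0001, -0.0002, 0.0073] [-0.03, -0.08, -0.0]
[0.0001, -0.0002, 0.0073] [-0.03, -0.08, -0.0]
[0.0001, -0.0002, 0.0073] [-0.03, -0.08, -0.0]
[0.0001, -0.0002, 0.0073] [-0.03, -0.08, -0.0]
[0.0001, -0.0002, 0.0073] [-0.03, -0.08, -0.0]
```

Emit:
drive_tool --pt "0 0 0.007 0 0 0 1" --pt "0 0 0.007 0 0 0 1" --pt "0 0 0.007 0 0 0 1" --pt "0 0.001 0.007 0 0 0 1" --pt "0 0.001 0.006 0 0 0 1"

```text
time_s: 11.12
eef_pos: [0.6091, -0.0557, 0.3]
tcp_rot: [-3.138, -0.007, -1.571]
wrist_force: [0.8, 0.2, 1.1]
opening: 0.0006
```

Emit:
drive_tool --pt "0 0 0.003 0 0 0 1" --pt "0 0 0.003 0 0 0 1" --pt "0 0 0.003 0 0 0 1"

```text
time_s: 11.5
eef_pos: [0.609, -0.0558, 0.2902]
tcp_rot: [-3.138, -0.007, -1.571]
wrist_force: [-0.4, 0.5, 3.7]
opening: 0.0003
```

Emit:
drive_tool --pt "0 0 0.002 0 0 0 1" --pt "0 0 0.001 0 0 0 1"

```text
time_s: 11.75
eef_pos: [0.609, -0.0556, 0.2901]
tcp_rot: [-3.138, -0.008, -1.571]
wrist_force: [-6.0, 0.4, 8.4]
opening: 0.0003
```

Emit:
drive_tool --pt "0 0 0.002 0 0 0 1" --pt "0 0 -0.01 0 0 0 1" --pt "0 0 -0.03 0 0 0 1" --pt "0 0.01 -0.04 0 0 0 1" --pt "0 0.03 -0.03 0 0 0 1" --pt "0 0.04 -0.02 0 0 0 1" --pt "0 0.04 0 0 0 0 1" --pt "0 0 0 0 0 0 1" --pt "0 0 0 0 0 0 1"

```text
time_s: 12.88
eef_pos: [0.4859, -0.0539, 0.4259]
tcp_rot: [-3.132, -0.01, -1.571]
wrist_force: [-1.3, -0.5, 0.4]
opening: 0.0008
```

```bash
python3 - <<'E'
from h import *
np.set_printoptions(precision=4,suppress=True)
s=manip.observe(); print(s['time_s'],s['eef_pos'],s['wrist_force'])
snap('side','side7'); tops('side7')
W=cloud(ld('side7')); h=ld('side7')['im'].max(-1)
m=(h<60)&(W[...,0]>.59)&(W[...,0]<.63)&(W[...,1]<.01)&(W[...,1]>-.12)&(W[...,2]>.095)&(W[...,2]<.2)
P=W[m]; print(len(P),np.percentile(P,[2,98],axis=0), P[P[:,2]>.1035].mean(0))
im=ld('side7')['im']; a=im[100:250,205:385,::-1]; cv2.imwrite('pics/side7c.png',cv2.resize(a,None,fx=4,fy=4,interpolation=cv2.INTER_CUBIC))
d=np.abs(im.astype(int)-ld('side0')['im']).max(-1)
for n,(y,x) in dict(wash=(slice(205,265),slice(243,273)),meter=(slice(245,285),slice(288,356)),amber=(slice(130,166),slice(322,346))).items(): print(n,(d[y,x]>50).mean())
E
```

```text
12.875 [ 0.4859 -0.0539  0.4259] [-1.2534 -0.4562  0.3707]
side7 0.6 37 0.1063
side7 0.62 128 0.1067
side7 0.64 119 0.1067
side7 0.66 125 0.1068
side7 0.68 122 0.1066
side7 0.7 127 0.1063
x range [0.615  0.7239]
148 [[ 0.6035 -0.1115  0.0957]
 [ 0.612   0.0077  0.1098]] [ 0.6077 -0.0502  0.1071]
wash 0.0
meter 0.03713235294117647
amber 0.04976851851851852
```

View pics/side7c.png

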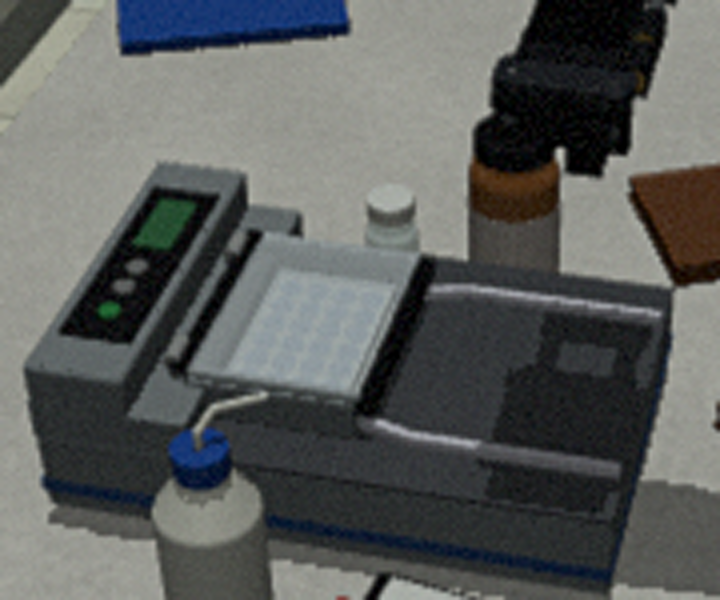

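The lid lies flat, with its panel level at 0.107 over its whole length and the rail top at 0.107. The plate is seated beneath it, and the bottles and vial are in place.

```bash
python3 -c "
from bench import manip
print(manip.job_done())"
```

```text
the job is handed in; nothing more can be done
None
```

The well plate is in the nest and the clear lid is fully closed. I handed the job in after about 13 s of the 56 s allowed.

I pushed the plate along the deck with the fingertips, tilting the tool to about 38° so it passed under the half-open lid. The plate went over the lip and dropped in. I then backed out, pressed the rail down until it met its stop at about 8 N, and drew the arm clear.

- **Plate:** before the lid closed, its top measured level at 0.091 m along its whole length, which matches lying flat on the nest floor.
- **Lid:** the panel measured level at 0.107 m and the rail top about 0.107 m (0.1075 m expected when closed).
- **Bystanders:** the wash bottle showed no change between the first and last side pictures. About 4–5% of pixels differed around the meter and amber bottle. I took that to be noise and the arm or its shadow and did not look further. The vial is standing in the last picture, but I made no before-and-after comparison of it.
- **Problem on the way:** while tilting, the wrist came close to its joint range and the tip drifted 13 mm sideways. I corrected this before going on.

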